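# Index the dropping funnel over the empty beaker

## Task

Move the fraction stand's swing arm on by one hole, so that the dropping funnel's spout stands over the open, empty beaker instead of the conical flask: hook a fingertip through the pull ring, without pinching the ring or forcing it, to draw the spring index pin up out of its hole, swing the arm one hole and no farther, and let the pin drop fully home. Leave the glassware, the tube rack and the dishes where they stand.

Things in the scene. Friction and masses are not known exactly. Their poses are not given: they have to be found in the camera images.
- stand: Fraction-collecting stand, fixed. White base plate 280 x 240 mm, top 12 mm above the bench, pillar 30 mm thick, on it a fan-shaped index plate and a level swing arm. Origin: on the pillar's axis at bench height; x: level, from the pillar to the middle receiver, roughly away from the robot; z up. Receivers stand on the base, 135 mm from the axis, on +x and 30 degrees (0.524 rad) to either side
- pivot (a point): Point on the pillar's axis, about which the arm swings, 162 mm above the bench at the underside of the arm's bar (30 mm wide, 12 mm thick). The arm's hub rises here to 194 mm. The arm's short end, with pin and ring, points towards the robot; its far end carries the glass funnel, whose stopper ends 284 mm above the bench
- swing_arm (a joint): Angle of the arm (rad). 0: pin in the middle hole, funnel on the stand's +x. Positive is counter-clockwise from above: the funnel goes to the stand's +y, pin and ring to its -y. At +0.524 or -0.524 the pin stands over the next hole and the funnel over the receiver there. It stays where it is left; 0.6 N at the ring moves it when the pin is up; a pin in its hole has 1 mm of play
- index_pin (a joint): Rise of the spring index pin (m). 0: home, 9 mm deep in a hole. It is clear of the hole from about 0.009 and sits near 0.009 if let down on the plate between holes; upper stop 0.022. The spring presses it down with 3.5 N at 0 and 7 N at 0.022. The pin is 8 mm thick with a round nose, and drops into a hole by itself if let go within 3 mm of it
- hole_plus (a point): Centre of the mouth of the hole that the pin enters at +0.524, in the top of the index plate, 160 mm above the bench. The metal plate, 10 mm thick, lies on the pillar's -x side under the arm and reaches 115 mm from the axis; it has five holes 10.5 mm wide, 90 mm from the axis, 30 degrees apart, the middle one on the stand's -x
- hole_minus (a point): The same for the hole that the pin enters at -0.524
- pull_ring: Round upright steel ring, rigid on top of the pin: 44 mm inside, 54 mm outside, 5 mm round bar. Origin: its centre, straight above the pin, 90 mm from the pivot's axis and 231 mm above the bench when the pin is home. x: the ring's own axis, level, from ring to pivot; a fingertip goes in along x from the robot's side. y: level across the opening. z up. It swings with the arm and rises with the pin
- ring_top (a point): Highest point of the ring's opening (inner edge), 22 mm above the ring's centre; the opening's lowest point lies 44 mm below it. Under the ring a plunger sleeve 17 mm thick on a 25 mm nut stands on the arm and ends 196 mm above the bench; nothing stands on the robot's side of the ring
- spout_tip (a point): Lower end of the funnel's glass stem (7 mm thick), 135 mm from the pivot's axis, 108 mm above the bench; swings with the arm
- beaker: Open, empty, straight glass beaker, 53 mm wide (57 at the rim), 68 mm tall, loose on the base plate at one side of the flask (either side). Origin: centre of its underside, z up
- capped_bottle: Closed glass bottle with a screw cap, 49 mm wide, 88 mm tall, loose on the base plate at the flask's other side. Origin: centre of its underside
- flask: Open conical glass flask with a narrow neck, 55 mm wide at the foot, 77 mm tall, loose on the base plate, under the spout at the start. Origin: centre of its underside
- tube_rack: Pale foam block 75 x 170 mm, 28 mm thick, with small clear tubes up to 64 mm high, loose on the bench at one side of the stand. Origin: centre of its underside; y along its length
- dish_stack: Stack of three clear culture dishes, 92 mm wide, 45 mm tall, loose on the bench at the stand's other side. Origin: centre of its underside
There are look-alikes about, which are no part of the job. What is shaped like the beaker but green is not meant.

How it is judged:
On the way, in this order (a step that is already met when the one before it is completed fails the run):
1. the index pin is raised clear of its hole (value of joint index_pin above 0.0085 m), for 0.1 s.
2. the spout stands over the beaker's mouth (horizontal distance between spout_tip and beaker below 0.014 m), for 0.2 s.
At the end, for the whole second after the job is handed in: The index pin is home (less than 3 mm up) in the next hole, the spout's end is within 14 mm of the beaker's centre seen from above, the arm is at rest, and the beaker stands upright (value of joint index_pin below 0.003 m and horizontal distance between spout_tip and beaker below 0.014 m and velocity of joint swing_arm between -0.05 and 0.05 rad/s and angle between beaker's own z axis and vertical below 0.1 rad); the robot touches nothing.
It fails at once if the arm is swung past the next hole (more than 39 degrees from its first one) (value of joint swing_arm above 0.68 rad or value of joint swing_arm below -0.68 rad).
It fails at once if the pull ring is pinched or forced (more than 32 N between the fingers and the ring) (contact force between the fingers and pull_ring above 32 N).
It fails at once if glassware, tube rack or dishes moved more than 12 mm (distance of any of beaker, capped_bottle, flask, tube_rack, dish_stack from where it was at the start of the episode above 0.012 m).
It also fails if it takes over 40 s, if anything falls off the work surface, if the arm or the gripper's body presses on something with over 40 N, if the wrist force passes 120 N, or if a joint passes its speed limit or range.

## Robot

A 6-joint arm with a two-finger parallel gripper is mounted at the origin on the work surface. World frame = base frame: x ahead of the robot, y to its left, z up, the work surface at z = 0. Lengths are in m, angles in rad, forces in N, time in s.
With the tool pointing down it reaches from about 0.375 to 0.9 m from the base axis. Payload 3.1 kg.
Tool frame: the origin (TCP) lies between the finger pads; the fingertips stand 22 mm ahead of it and the grasp point (between the pads) lies 3 mm ahead of it; z points along the fingers, y is the direction in which the jaws open and shut (so a half turn about z gives the same grasp; the last joint's range is limited). The gripper opens to 85 mm and grips with 20 to 120 N. Pads are 22 mm wide; open, the fingers measure 114 mm over their backs; the gripper's body (76 mm by 85 mm) begins 54 mm behind the grasp point. The pads swing forward as they close: fully open they stand 13 mm farther back than shut.
Start: joints at [1.024, 0.527, 1.433, -0, 1.181, -0.178], TCP at [0.225, 0.583, 0.253] pointing down, gripper open.
Joint ranges: [-3.08, 3.08], [-0.75, 2.2], [0.22, 2.44], [-1.43, 4.57], [0, 2.65], [-2.85, 2.85]. Speed limits (rad/s): [2.79, 2.79, 3.14, 3.14, 3.14, 3.14].

## Interface

Orientations are given as a unit quaternion [x, y, z, w].
In Python, from station import status, snapshot, manip gives the robot as it stands.
- The arm moves only by the tool move_arm, never from a script. Its argument "plan" is a list that holds one entry, the list of rows, each a list of 7 numbers: the turn, a rotation vector about the tool's x, y, z scaled (see below), then the shift along the tool's x, y, z scaled (see below), then the closure, from 0 (fully open) to 1 (shut). A call has exactly 8 rows; each row is the pose to reach, as a shift and turn from the pose commanded when the call began, along the tool's axes at that moment; what a row does not reach only later rows make up. The controller multiplies each number of a shift by 100 mm and each number of a turn by pi/4 rad. A row lasts 1/8 s, in which the tool goes at most 62.5 mm and 10.7 degrees, less where a joint would pass 70% of its speed; a pose out of reach is approached as far as the arm can. A call with a number of a shift or a turn outside -1 to 1 is refused whole. A call with a gripper value outside its range is refused whole. The fingers move at their own pace and stop on an object; "force" is the grip in N (left out, the last holds). Time passes only in rows, so rows that repeat a pose let the fingers close, or fill a call up. It gives the time, the measured TCP pose, the force and the opening at its end, in the units of the state.
- status.sense(): the state, without advancing time (a new reading comes with each control period).
- snapshot(name): name is "scene" or "side" or "wrist"; returns a dict with "img" (384x512x3 uint8, red, green, blue), "depth" (384x512 float32, m along the optical axis (not along the pixel's ray), 0 where there is no reading), "mtx" (3x3 intrinsics, pixels), "T" (4x4, takes a point from camera to world coordinates). Camera axes: x right, y up, looking along -z (the intrinsics and any distortion apply to the point x, -y, -z); pixel columns grow to the right and rows downward; lengths in m; the calibration is good to about 2 mm. The wrist camera is an equidistant fisheye: a pixel r from the principal point sees the ray r / f radians off the axis. A picture is of the moment at which its call begins.
- manip.sign_off(): hands the job in, once; it reports no verdict.
The state is a dict: "t": time; "q": joint angles; "qd": joint speeds; "tau": joint torques, N m; "tcp_pos": TCP position; "tool_rot": TCP orientation; "force": force on the tool from outside, world axes, zero at the start; "ft_torque": the same for the moment, N m; "finger_gap": opening from 0.0 (shut) to 1.0 (fully open).
Only numpy, scipy, OpenCV 4.12 (cv2) and the standard library are available. Lean on these libraries where they do the work, as an engineer would, in place of code of your own. Each camera call takes 0.05 s, during which the arm holds its last target. There are 200 camera calls.

## Working session

There is one attempt and no reset: what is moved stays moved. The work goes in short steps, Python scripts to look and compute and a tool call to move; the robot and the scene stay as the last step left them, time stands still between calls to the robot, and variables do not carry over. Pictures are saved under pics/ and viewed, on a budget of 10 in all, crops included, one or two more only if the job needs it, and the job is handed in when it is done.

Besides the shell and the picture viewer there is one more tool, called after "Request:" as name(argument=value, ...), one argument or row to a line, values as JSON. move_arm: Moves the arm, as the interface text tells. Its arguments: {"type":"object","properties":{"plan":{"type":"array"},"force":{"type":"number"}},"required":["plan"]}

```bash
ls; mkdir -p pics; python3 - <<'E'
from station import status, snapshot
import cv2,numpy as np
print(status.sense())
for n in("scene","side"):
    s=snapshot(n); np.savez(n+'0.npz',**s); cv2.imwrite(f'pics/{n}0.png',cv2.resize(s['img'][:,:,::-1],(800,600),interpolation=cv2.INTER_CUBIC)); print(n,s['mtx'],s['T'].round(3))
E
```

```text
pics
{'t': 0.0, 'q': array([ 1.02350398e+00,  5.28463360e-01,  1.43388029e+00,  1.80344043e-05,
        1.18140320e+00, -1.78504501e-01]), 'qd': array([-3.19172073e-04,  5.12541111e-04, -2.74764845e-04,  9.16215749e-05,
        1.31456260e-03, -4.08777834e-04]), 'tau': array([-6.57737655e-04, -4.42355525e+01, -1.78024542e+01, -1.26807813e-04,
        8.38401873e-03,  2.91549163e-06]), 'tcp_pos': array([0.22492623, 0.5824188 , 0.25234229]), 'tool_rot': array([ 1.83354030e-01,  9.83046357e-01, -1.00398995e-03, -3.90149972e-04]), 'force': array([ 0.11185137, -0.13725671, -0.16470849]), 'ft_torque': array([-0.03391159, -0.00161579,  0.0426097 ]), 'finger_gap': 0.9999690499369752}
scene [[400.61806248   0.         259.42771752]
 [  0.         400.61806248 200.07892614]
 [  0.           0.           1.        ]] [[ 0.839 -0.313  0.445  1.034]
 [ 0.544  0.506 -0.67  -0.575]
 [-0.016  0.804  0.594  0.704]
 [ 0.     0.     0.     1.   ]]
side [[383.61239045   0.         255.34268227]
 [  0.         383.61239045 187.98680998]
 [  0.           0.           1.        ]] [[ 0.961  0.195 -0.198  0.45 ]
 [-0.278  0.683 -0.675 -0.545]
 [ 0.004  0.703  0.711  0.757]
 [ 0.     0.     0.     1.   ]]
```

View pics/scene0.png

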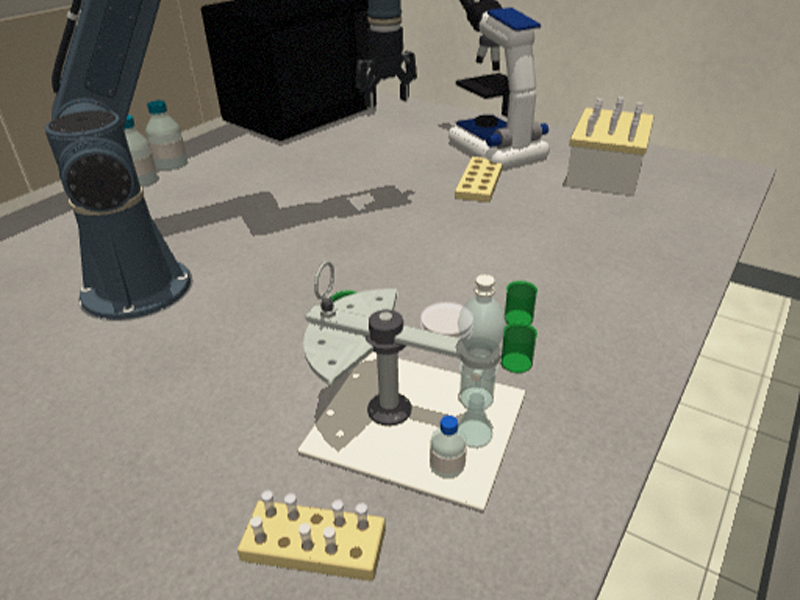

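View pics/side0.png

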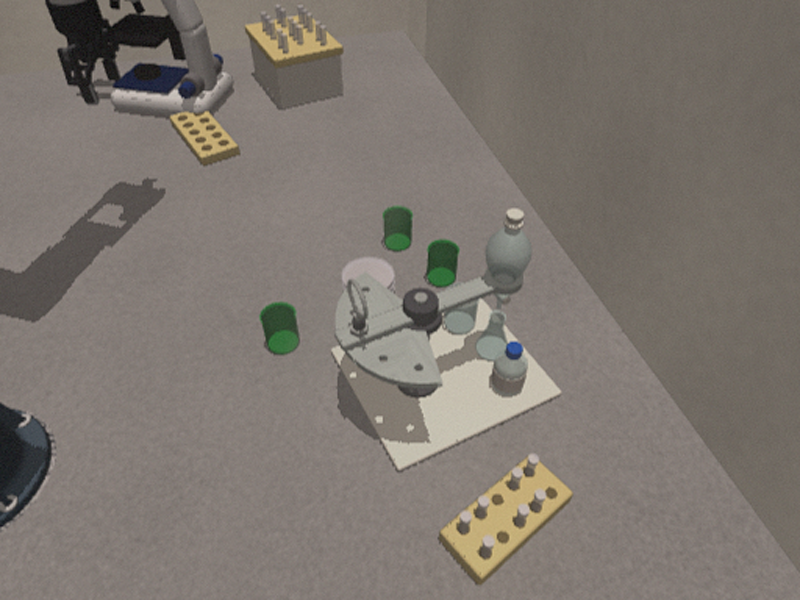

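The scene view shows the ring at (324,281), the hub at (386,317), the spout over the flask at (478,430), the bottle with the blue cap at (448,450), and the clear beaker behind at (477,385). The side view shows the ring at (357,302), the hub at (421,298), the clear beaker at (460,318), the flask at (492,340) and the bottle at (510,370).

Look-alikes for the beaker (side pixels): green beakers at (397,228), (442,262) and (281,328). I choose the clear one at (460,318), on the base plate on the +y side, so the swing should be positive. I'll check this in one composite crop.

```bash
cat > h.py <<'E'
import numpy as np
def ray(s,u,v):  # u,v in 512x384 px
    K,T=s['mtx'],s['T']
    d=np.array([(u-K[0,2])/K[0,0],-(v-K[1,2])/K[1,1],-1.]); return T[:3,3],T[:3,:3]@d
def plane(s,u,v,z):
    o,d=ray(s,u,v); return o+d*(z-o[2])/d[2]
def tri(s1,p1,s2,p2):
    (o1,d1),(o2,d2)=ray(s1,*p1),ray(s2,*p2); t=np.linalg.lstsq(np.c_[d1,-d2],o2-o1,rcond=None)[0]
    a,b=o1+t[0]*d1,o2+t[1]*d2; return (a+b)/2,np.linalg.norm(a-b)
def proj(s,P):
    K,T=s['mtx'],s['T']; c=T[:3,:3].T@(np.asarray(P)-T[:3,3]); return K[0,0]*c[0]/-c[2]+K[0,2],K[1,2]+K[1,1]*c[1]/c[2]
E
python3 - <<'E'
from h import *; import cv2
A,B=np.load('scene0.npz'),np.load('side0.npz')
k=.64
print('hub',plane(A,386*k,317*k,.194),plane(B,421*k,298*k,.194),tri(A,(386*k,317*k),B,(421*k,298*k)))
print('ring',plane(A,324.5*k,281*k,.231),plane(B,357*k,302*k,.231),tri(A,(324.5*k,281*k),B,(357*k,302*k)))
print('beaker',plane(B,460*k,325*k,.012),'flask',plane(B,490*k,348*k,.012),plane(A,475*k,434*k,.012))
ca=A['img'][155:305,185:345]; cb=B['img'][125:275,205:365]
cv2.imwrite('pics/crop.png',np.vstack([np.hstack([cv2.resize(c[:,:,::-1],None,fx=2.5*1,fy=2.5,interpolation=cv2.INTER_CUBIC) for c in(ca,cb)])]))
E
```

```text
hub [ 0.63506529 -0.02208801  0.194     ] [ 0.63238994 -0.02531708  0.194     ] (array([ 0.6336401 , -0.02122357,  0.19145517]), np.float64(0.002583466864277784))
ring [ 0.54578718 -0.03868827  0.231     ] [ 0.5433109 -0.044523   0.231    ] (array([ 0.54430791, -0.03889347,  0.22826145]), np.float64(0.004413806584325616))
beaker [0.7348866  0.06480663 0.012     ] flask [0.76410637 0.00502914 0.012     ] [0.76620307 0.0071597  0.012     ]
```

View pics/crop.png

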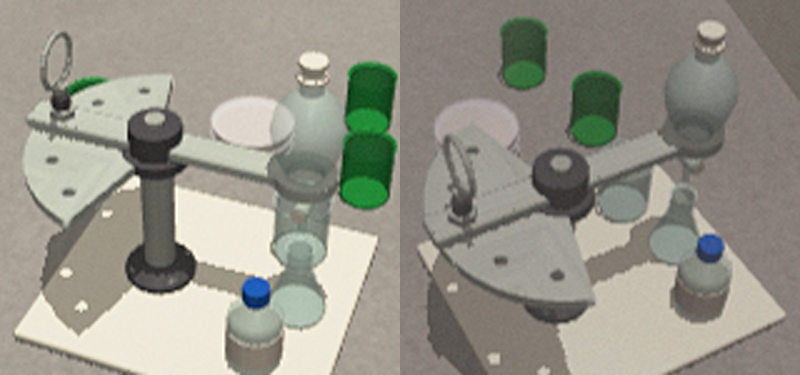

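The close crop confirms it. The clear beaker (crop right, about (625,195)) stands on the plate on the far (+y) side, the bottle is on the near side, and the green ones are off the plate. The ring is at (57,62) left and (458,168) right. Next I refine the pose with the plate's holes and work out the first move.

```bash
cat >> h.py <<'E'
from scipy.spatial.transform import Rotation as Ro
def tgt(heading,pitch=0):  # tool z = heading, pitched down by pitch; tool y level left
    c,s=np.cos(heading),np.sin(heading)
    z=np.array([c*np.cos(pitch),s*np.cos(pitch),-np.sin(pitch)]); y=np.array([-s,c,0]); return Ro.from_matrix(np.c_[np.cross(y,z),y,z])
def rel(st,P,R):
    R0=Ro.from_quat(st['tool_rot'])
    return ((R0.inv()*R).as_rotvec()/(np.pi/4)).round(3),(R0.inv().apply(np.asarray(P)-st['tcp_pos'])/.1).round(3)
E
python3 - <<'E'
from h import *; from scipy.optimize import least_squares
from station import status
A,B=np.load('scene0.npz'),np.load('side0.npz')
pa=[(97,103),(144,90),(52,160),(69,192)]; pb=[(72,150),(100,261),(157,275)]
H=[('A',plane(A,185+u/2.5,155+v/2.5,.16)[:2]) for u,v in pa]+[('B',plane(B,205+u/2.5,125+v/2.5,.16)[:2]) for u,v in pb]
ks=[-1,-2,1,2,-1,1,2]
f=lambda p:np.concatenate([p[:2]-.09*np.array([np.cos(p[2]+k*np.pi/6),np.sin(p[2]+k*np.pi/6)])-h for k,(n,h) in zip(ks,H)])
r=least_squares(f,[.634,-.021,.2]); p=r.x; print('pivot,yaw',p,(r.fun*1000).round(1))
u=np.array([np.cos(p[2]),np.sin(p[2])]); print('ring',p[:2]-.09*u)
print('green', plane(B,282*.64,342*.64,0),plane(B,368*.64,285*.64,0))
s=status.sense()
print(rel(s,[.45,-.06,.30],tgt(.2)), rel(s,[.45,-.06,.30],tgt(.2,np.pi/2)))
E
```

```text
pivot,yaw [ 0.63806592 -0.02087909  0.11870538] [  7.4   7.   11.    3.4   0.5   5.2  -1.6   1.7 -17.8 -29.9   1.5   7.9
  -1.1   4.8]
ring [ 0.54869927 -0.03153751]
green [ 4.44811712e-01  1.19901380e-01 -1.11022302e-16] [6.13363823e-01 2.11019699e-01 1.11022302e-16]
(array([-0.569, -1.942, -0.566]), array([-4.415, -5.182, -0.467])) (array([-0.002, -0.001, -0.724]), array([-4.415, -5.182, -0.467]))
```

```bash
python3 - <<'E'
from h import *; from scipy.optimize import least_squares
A,B=np.load('scene0.npz'),np.load('side0.npz')
pa=[(97,103),(144,90),(52,160),(69,192)]; pb=[(72,150),(100,261),(157,275)]
H=[plane(A,185+u/2.5,155+v/2.5,.16)[:2] for u,v in pa]+[plane(B,205+u/2.5,125+v/2.5,.16)[:2] for u,v in pb]
ks=[-1,-2,1,2,-2,1,2]
f=lambda p:np.concatenate([p[:2]-.09*np.array([np.cos(p[2]+k*np.pi/6),np.sin(p[2]+k*np.pi/6)])-h for k,h in zip(ks,H)])
r=least_squares(f,[.634,-.021,.2]); p=r.x; print('pivot,yaw',p,(r.fun*1000).round(1))
u=np.array([np.cos(p[2]),np.sin(p[2])]); print('ring',p[:2]-.09*u)
E
```

```text
pivot,yaw [ 0.63271382 -0.02158007  0.19767812] [-0.5 -0.4  0.2 -1.8 -0.4 -1.  -0.3 -1.6  0.2  1.6  0.6  1.7  0.2  1.5]
ring [ 0.54446655 -0.03925546]
```

Request:
move_arm(
  plan=[
    [[0,0,-0.1,-0.13,-0.13,0,0],[0,0,-0.2,-0.26,-0.26,-0.1,0],[0,0,-0.3,-0.4,-0.4,-0.2,0],[0,0,-0.4,-0.54,-0.54,-0.3,0],[0,0,-0.5,-0.68,-0.68,-0.4,0],[0,0,-0.6,-0.82,-0.82,-0.5,0],[0,0,-0.7,-0.95,-0.95,-0.5,0],[0,0,-0.72,-1,-1,-0.5,0]],
  ],
)

```text
t: 1.1
tcp_pos: [0.2826, 0.4527, 0.3031]
tool_rot: [-0.098, 0.995, -0.0, -0.0]
force: [0.2, -0.7, 0.7]
finger_gap: 1.0
```

Request:
move_arm(
  plan=[
    [[0,-0.1,0,0,-0.15,0,1],[0,-0.25,0,0,-0.3,0,1],[0,-0.4,0,0,-0.45,0,1],[0,-0.55,0,0,-0.6,0,1],[0,-0.7,0,0,-0.75,0,1],[0,-0.85,0,0,-0.9,0,1],[0,-0.95,0,0,-1,0,1],[0,-1,0,0,-1,0,1]],
  ],
  force=20,
)

```text
t: 2.1
tcp_pos: [0.3009, 0.3546, 0.3024]
tool_rot: [-0.091, 0.92, 0.037, 0.381]
force: [-0.9, -0.1, 0.2]
finger_gap: 0.0
```

```bash
python3 - <<'E'
from h import *; from station import status
s=status.sense(); print(s['q'].round(3),s['tcp_pos'],s['finger_gap']); print(Ro.from_quat(s['tool_rot']).as_matrix().round(2)); print(rel(s,[.45,-.06,.30],tgt(.2)))
E
```

```text
[ 0.898  0.195  2.144 -1.286  0.495  0.217] [0.30090115 0.35464772 0.3024169 ] 0.0002861327312756566
[[-0.69 -0.2   0.69]
 [-0.14  0.98  0.14]
 [-0.71 -0.   -0.71]]
(array([-4.000e-03, -1.001e+00, -1.000e-03]), array([-0.443, -4.358,  0.479]))
```

Request:
move_arm(
  plan=[
    [[0,0.1,0,0,-0.15,0,1],[0,0.25,0,0,-0.3,0,1],[0,0.4,0,0,-0.45,0,1],[0,0.55,0,0,-0.6,0,1],[0,0.7,0,0,-0.75,0,1],[0,0.85,0,0,-0.9,0,1],[0,0.95,0,0,-1,0,1],[0,1,0,0,-1,0,1]],
  ],
)

```text
t: 3.1
tcp_pos: [0.3226, 0.2572, 0.3032]
tool_rot: [-0.097, 0.995, 0.0, -0.001]
force: [-0.5, 0.5, 0.8]
finger_gap: 0.003
```

Request:
move_arm(
  plan=[
    [[0,0,0,-0.1,-0.15,0,1],[0,0,0,-0.2,-0.3,0,1],[0,0,0,-0.3,-0.45,-0.05,1],[0,0,0,-0.4,-0.6,-0.1,1],[0,0,0,-0.5,-0.75,-0.15,1],[0,0,0,-0.6,-0.9,-0.2,1],[0,0,0,-0.7,-1,-0.2,1],[0,0,0,-0.7,-1,-0.2,1]],
  ],
)

```text
t: 4.1
tcp_pos: [0.4107, 0.1726, 0.3232]
tool_rot: [-0.097, 0.995, 0.0, 0.0]
force: [-0.4, -0.2, 0.7]
finger_gap: -0.002
```

Request:
move_arm(
  plan=[
    [[0,0,0,0,-0.15,0,1],[0,0,0,0,-0.3,0,1],[0,0,0,0,-0.45,0,1],[0,0,0,0,-0.6,0,1],[0,0,0,0,-0.75,0,1],[0,0,0,0,-0.9,0,1],[0,0,0,0,-1,0,1],[0,0,0,0,-1,0,1]],
  ],
)

```text
t: 5.1
tcp_pos: [0.4295, 0.0744, 0.3233]
tool_rot: [-0.097, 0.995, 0.0, 0.0]
force: [0.2, 0.9, 0.2]
finger_gap: -0.005
```

```bash
python3 - <<'E'
from h import *; from station import status
s=status.sense(); print(s['q'].round(3),s['tcp_pos'],s['finger_gap']); print(Ro.from_quat(s['tool_rot']).as_matrix().round(2)); print(rel(s,[.45,-.06,.30],tgt(.2)))
E
```

```text
[-0.086  0.176  1.786  0.     1.179 -1.852] [0.42953894 0.07436878 0.32328951] -0.0050302637473867975
[[-0.98 -0.19 -0.  ]
 [-0.19  0.98  0.  ]
 [-0.    0.   -1.  ]]
(array([-0.005, -2.   , -0.005]), array([ 0.06 , -1.358,  0.233]))
```

The arm can't get its wrist low enough close in for a level tool. I'll turn the jaws upright and use the lower finger of the open gripper, pitched down, as the hook.

Request:
move_arm(
  plan=[
    [[0,0,0.1,0,-0.15,0,1],[0,0,0.25,0,-0.3,0,1],[0,0,0.4,0,-0.45,0,0],[0,0,0.55,0,-0.6,0,0],[0,0,0.7,0,-0.75,0,0],[0,0,0.85,0,-0.9,0,0],[0,0,0.95,0,-1,0,0],[0,0,1,0,-1,0,0]],
  ],
)

```text
t: 6.1
tcp_pos: [0.4491, -0.0232, 0.3233]
tool_rot: [0.291, 0.957, 0.0, -0.0]
force: [-0.4, 0.1, -0.2]
finger_gap: 1.0
```

Request:
move_arm(
  plan=[
    [[0,0,0.1,-0.05,-0.02,-0.05,0],[0,0,0.25,-0.1,-0.05,-0.1,0],[0,0,0.4,-0.15,-0.1,-0.15,0],[0,0,0.55,-0.2,-0.15,-0.2,0],[0,0,0.7,-0.25,-0.2,-0.25,0],[0,0,0.85,-0.3,-0.2,-0.3,0],[0,0,0.95,-0.37,-0.2,-0.4,0],[0,0,1,-0.37,-0.2,-0.4,0]],
  ],
)

```text
t: 7.1
tcp_pos: [0.4693, -0.0601, 0.364]
tool_rot: [0.635, 0.773, 0.0, 0.001]
force: [-0.2, 0.5, -0.2]
finger_gap: 1.002
```

```bash
python3 - <<'E'
from h import *; from station import status
s=status.sense(); print(s['q'].round(3),s['tcp_pos'],s['finger_gap']); print(Ro.from_quat(s['tool_rot']).as_matrix().round(2))
E
```

```text
[-0.364  0.191  1.646  0.     1.304 -0.56 ] [ 0.46934247 -0.0601361   0.36399789] 1.0020926504422885
[[-0.19  0.98  0.  ]
 [ 0.98  0.19 -0.  ]
 [-0.    0.   -1.  ]]
```

Request:
move_arm(
  plan=[
    [[-0.1,0,0,0,0,0,0],[-0.25,0,0,0,0,0,0],[-0.4,0,0,0,0,0,0],[-0.55,0,0,0,0,0,0],[-0.7,0,0,0,0,0,0],[-0.85,0,0,0,0,0,0],[-0.95,0,0,0,0,0,0],[-1,0,0,0,0,0,0]],
  ],
)

```text
t: 8.1
tcp_pos: [0.4679, -0.0597, 0.363]
tool_rot: [0.586, 0.714, 0.296, 0.243]
force: [-0.2, -0.7, 1.0]
finger_gap: 1.002
```

```bash
python3 - <<'E'
from h import *; from station import status,snapshot; import cv2
s=status.sense(); print(s['q'].round(3),s['tcp_pos'],s['finger_gap']); print(Ro.from_quat(s['tool_rot']).as_matrix().round(3))
B=snapshot('side'); w=snapshot('wrist'); np.savez('w1.npz',**w)
cb=cv2.resize(B['img'][60:260,100:360,::-1],(500,385)); cv2.imwrite('pics/p1.png',np.hstack([cb,cv2.resize(w['img'][:,:,::-1],(300,225)).copy() if 0 else cv2.copyMakeBorder(cv2.resize(w['img'][:,:,::-1],(300,225)),0,160,0,0,cv2.BORDER_CONSTANT)]))
E
```

```text
[-7.260e-01  2.000e-03  2.130e+00  9.900e-01  7.420e-01 -1.594e+00] [ 0.46789693 -0.0596566   0.36297962] 1.001852745099247
[[-0.195  0.693  0.694]
 [ 0.981  0.137  0.139]
 [ 0.001  0.708 -0.706]]
```

View pics/p1.png

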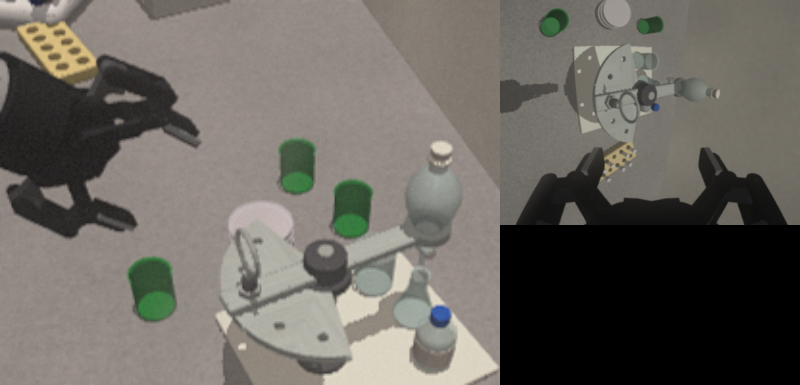

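The 45° pitch is reached. The jaws stand upright in the side crop, with the lower finger's tip near crop (130,222), and the ring is free ahead. I go to the pre-entry pose, about 60 mm short, then check the fingertip's real position.

Request:
move_arm(
  plan=[
    [[0,0,0,0,0.02,0.1,0],[0,0,0,0.02,0.04,0.25,0],[0,0,0,0.03,0.06,0.4,0],[0,0,0,0.04,0.08,0.55,0],[0,0,0,0.05,0.1,0.7,0],[0,0,0,0.05,0.12,0.85,0],[0,0,0,0.05,0.12,0.95,0],[0,0,0,0.05,0.12,0.95,0]],
  ],
)

```text
t: 9.2
tcp_pos: [0.5422, -0.04, 0.304]
tool_rot: [0.586, 0.715, 0.296, 0.242]
force: [-0.1, -0.3, 0.2]
finger_gap: 0.998
```

```bash
python3 - <<'E'
from h import *; from station import status,snapshot; import cv2
s=status.sense(); R=Ro.from_quat(s['tool_rot']); print(s['q'].round(3),s['tcp_pos'])
out=[]
for n,(c0,r0) in(('side',(175,140)),('scene',(150,110))):
    B=snapshot(n); im=cv2.resize(B['img'][r0:r0+100,c0:c0+100,::-1],(400,400),interpolation=cv2.INTER_CUBIC)
    for P in [s['tcp_pos']+R.apply([x,y,.009]) for y in(-.0425,-.057) for x in (-.011,.011)]+[[.5445,-.0393,.231]]:
        u,v=proj(B,P); cv2.circle(im,(int((u-c0+.5)*4),int((v-r0+.5)*4)),2,(0,0,255),-1)
    out.append(im)
cv2.imwrite('pics/p2.png',np.hstack(out))
print(rel(s,[.5827,-.0317,.2629],R))
E
```

```text
[-0.532  0.226  2.088  1.233  0.523 -1.749] [ 0.54223813 -0.03995432  0.3039626 ]
(array([0., 0., 0.]), array([0.001, 0.002, 0.582]))
```

View pics/p2.png

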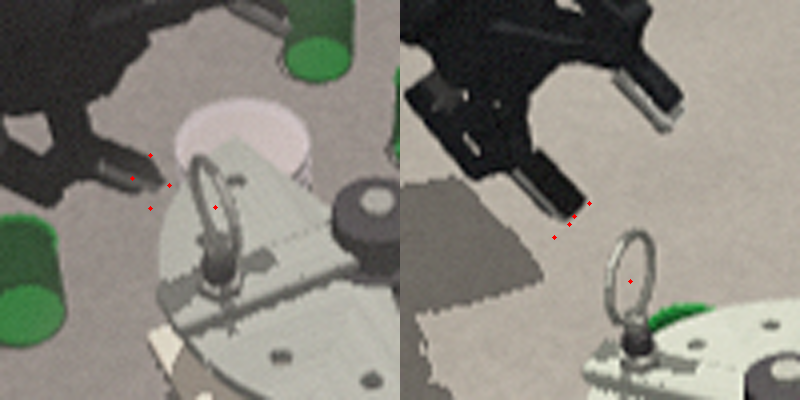

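Both views show the lower finger about 55 mm up-left of the ring. The finger seems slightly inside my predicted corners, so I measure its real outline in tool coordinates from the depth images.

```bash
python3 - <<'E'
from h import *; from station import status,snapshot
s=status.sense(); R=Ro.from_quat(s['tool_rot']); Q=[]
for n in('side','scene'):
    B=snapshot(n); v,u=np.mgrid[:384,:512]; d=B['depth']; K,T=B['mtx'],B['T']
    P=np.stack([(u-K[0,2])/K[0,0]*d,-(v-K[1,2])/K[1,1]*d,-d],-1)[d>0]@T[:3,:3].T+T[:3,3]
    ring=P[(abs(P[:,0]-.5445)<.03)&(abs(P[:,1]+.0393)<.035)&(P[:,2]>.206)&(P[:,2]<.27)]
    print(n,'ring n,min,max',len(ring),ring.min(0).round(4),ring.max(0).round(4))
    t=R.inv().apply(P-s['tcp_pos']); m=(abs(t[:,0])<.03)&(t[:,1]<-.02)&(t[:,1]>-.09)&(t[:,2]>-.03)&(t[:,2]<.03); t=t[m]
    for a in np.arange(-.03,.03,.006):
        k=t[(t[:,2]>=a)&(t[:,2]<a+.006)]
        if len(k)>2: print(round(a,3),len(k),'x',np.percentile(k[:,0],[3,97]).round(4),'y',np.percentile(k[:,1],[3,97]).round(4))
E
```

```text
side ring n,min,max 161 [ 0.5189 -0.0671  0.2063] [ 0.5512 -0.0159  0.2695]
-0.03 37 x [-0.0121  0.0083] y [-0.0542 -0.0413]
-0.024 28 x [-0.0114  0.008 ] y [-0.0539 -0.0413]
-0.018 31 x [-0.0124  0.0095] y [-0.0547 -0.0416]
-0.012 31 x [-0.0123  0.0076] y [-0.0546 -0.0413]
-0.006 24 x [-0.0118  0.0102] y [-0.0534 -0.0415]
-0.0 23 x [-0.0118  0.0084] y [-0.0502 -0.0415]
0.006 3 x [-0.0042  0.0032] y [-0.0419 -0.0415]
scene ring n,min,max 140 [ 0.5145 -0.0648  0.2069] [ 0.5525 -0.0129  0.2696]
-0.03 30 x [-0.0114  0.0118] y [-0.0555 -0.0416]
-0.024 33 x [-0.0111  0.0107] y [-0.0553 -0.0411]
-0.018 30 x [-0.0098  0.0107] y [-0.0553 -0.0407]
-0.012 30 x [-0.0095  0.0116] y [-0.0546 -0.0411]
-0.006 29 x [-0.0095  0.0116] y [-0.0556 -0.0414]
-0.0 28 x [-0.0103  0.0128] y [-0.0495 -0.0415]
0.006 11 x [-0.0077  0.0079] y [-0.0495 -0.0412]
```

Request:
move_arm(
  plan=[
    [[0,0,0,0,-0.02,0.08,0],[0,0,0,0,-0.02,0.16,0],[0,0,0,0,-0.02,0.24,0],[0,0,0,0,-0.02,0.32,0],[0,0,0,0,-0.02,0.4,0],[0,0,0,0,-0.02,0.48,0],[0,0,0,0,-0.02,0.56,0],[0,0,0,0,-0.02,0.6,0]],
  ],
)

```text
t: 10.4
tcp_pos: [0.5823, -0.0324, 0.2603]
tool_rot: [0.586, 0.714, 0.296, 0.243]
force: [0.1, -0.1, 0.4]
finger_gap: 0.999
```

```bash
python3 - <<'E'
from h import *; from station import status,snapshot; import cv2
s=status.sense(); R=Ro.from_quat(s['tool_rot']); print(s['q'].round(3),s['tcp_pos'],s['force'])
out=[]
for n,(c0,r0) in(('side',(185,140)),('scene',(165,120))):
    B=snapshot(n); out.append(cv2.resize(B['img'][r0:r0+100,c0:c0+100,::-1],(400,400),interpolation=cv2.INTER_CUBIC))
cv2.imwrite('pics/p3.png',np.hstack(out))
E
```

```text
[-0.46   0.363  2.056  1.46   0.45  -1.947] [ 0.58228367 -0.03239336  0.26030151] [ 0.13315082 -0.13289638  0.37112908]
```

View pics/p3.png

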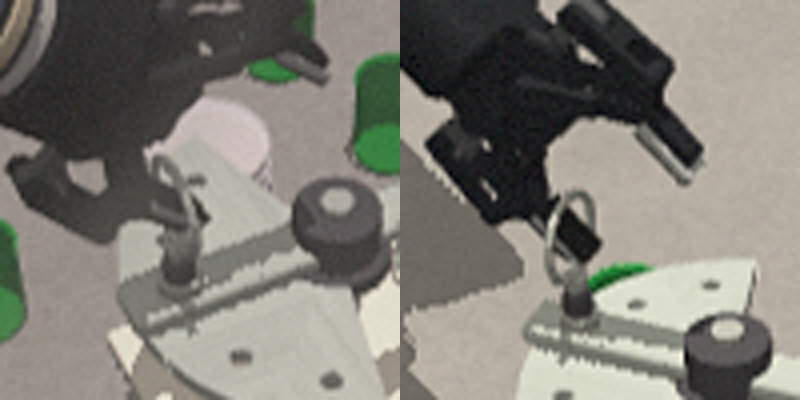

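Scene crop: the lower finger passes through the ring, with its tip at (590,240) beyond the ring at (570,235), and no force shows. Now the lift of about 24 mm straight up: roughly 9 mm free, then about 15 mm of pin rise.

Request:
move_arm(
  plan=[
    [[0,0,0,0,0.03,-0.03,0],[0,0,0,0,0.06,-0.06,0],[0,0,0,0,0.08,-0.08,0],[0,0,0,0,0.1,-0.1,0],[0,0,0,0,0.12,-0.12,0],[0,0,0,0,0.14,-0.14,0],[0,0,0,0,0.16,-0.16,0],[0,0,0,0,0.17,-0.17,0]],
  ],
)

```text
t: 11.5
tcp_pos: [0.5815, -0.0323, 0.2845]
tool_rot: [0.586, 0.714, 0.296, 0.242]
force: [-0.8, 0.9, -6.3]
finger_gap: 0.997
```

```bash
python3 - <<'E'
from h import *; from station import status,snapshot; import cv2
s=status.sense(); R=Ro.from_quat(s['tool_rot']); print(s['tcp_pos'],s['force'])
out=[]
for n,(c0,r0) in(('side',(185,140)),('scene',(165,120))):
    B=snapshot(n); out.append(cv2.resize(B['img'][r0:r0+100,c0:c0+100,::-1],(400,400),interpolation=cv2.INTER_CUBIC))
cv2.imwrite('pics/p4.png',np.hstack(out))
E
```

```text
[ 0.5814515  -0.03229947  0.28448539] [-0.77369444  0.90510002 -6.27081135]
```

View pics/p4.png

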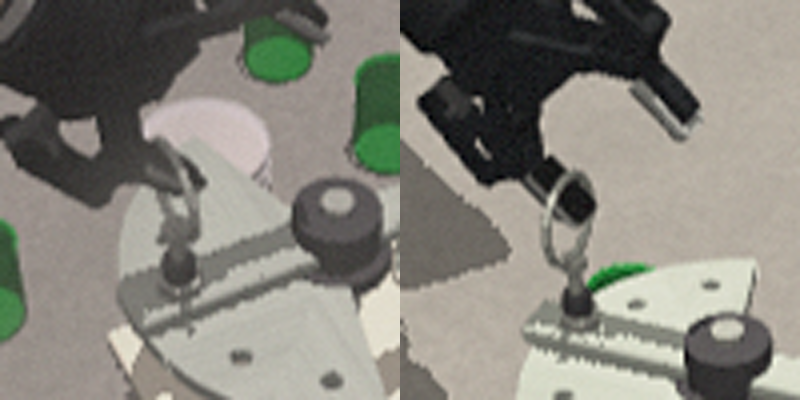

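The pin is up: −6.3 N at the finger corresponds to about 15 mm on the spring line, and the ring is visibly higher in both crops. Now I work out the arc rows for the swing.

```bash
python3 - <<'E'
from h import *; from station import status
s=status.sense(); R=Ro.from_quat(s['tool_rot']); piv=np.array([.6327,-.0216,s['tcp_pos'][2]])
for k in range(1,9):
    th=.262*k/8; W=Ro.from_rotvec([0,0,th]); a,b=rel(s,piv+W.apply(s['tcp_pos']-piv),W*R); print(a,b)
E
```

```text
[ 0.     0.029 -0.03 ] [-0.017  0.     0.   ]
[ 0.     0.059 -0.059] [-0.034  0.001  0.001]
[ 0.     0.088 -0.089] [-0.051  0.002  0.002]
[ 0.     0.118 -0.118] [-0.068  0.004  0.004]
[ 0.     0.147 -0.148] [-0.085  0.006  0.005]
[ 0.     0.177 -0.177] [-0.102  0.008  0.008]
[ 0.     0.206 -0.207] [-0.119  0.01   0.01 ]
[ 0.     0.236 -0.236] [-0.135  0.014  0.013]
```

Request:
move_arm(
  plan=[
    [[0,0.03,-0.03,-0.017,0,0,0],[0,0.06,-0.06,-0.034,0.001,0.001,0],[0,0.09,-0.09,-0.051,0.002,0.002,0],[0,0.118,-0.118,-0.068,0.004,0.004,0],[0,0.148,-0.148,-0.085,0.006,0.006,0],[0,0.177,-0.177,-0.102,0.008,0.008,0],[0,0.207,-0.207,-0.119,0.01,0.01,0],[0,0.236,-0.236,-0.135,0.014,0.013,0]],
  ],
)

```text
t: 12.6
tcp_pos: [0.5866, -0.0457, 0.2849]
tool_rot: [0.487, 0.785, 0.325, 0.202]
force: [-5.1, -1.9, -6.1]
finger_gap: 1.0
```

```bash
cat > spout.py <<'E'
from h import *; from station import status,snapshot
s=status.sense(); R=Ro.from_quat(s['tool_rot']); print(s['q'].round(3),s['tcp_pos'],s['force'].round(1),np.arctan2(*R.as_matrix()[[1,0],2])-.198)
piv=np.array([.6327,-.0216])
for n in('side','scene'):  # arm bar direction from depth: top of the bar at z .174, funnel side and short side
    B=snapshot(n); v,u=np.mgrid[:384,:512]; d=B['depth']; K,T=B['mtx'],B['T']
    P=np.stack([(u-K[0,2])/K[0,0]*d,-(v-K[1,2])/K[1,1]*d,-d],-1)[d>0]@T[:3,:3].T+T[:3,3]
    q=P[abs(P[:,2]-.174)<.0025][:,:2]-piv; r=np.hypot(*q.T); q=q[(r>.035)&(r<.105)&(q[:,0]>0)]
    print(n,len(q),'bar angle minus .198:',np.median(np.arctan2(q[:,1],q[:,0])).round(3)-.198, 'width y', np.ptp(q@[-np.sin(.198),np.cos(.198)]).round(3))
E
python3 spout.py
```

```text
[-0.569  0.354  1.949  1.134  0.732 -1.877] [ 0.58655723 -0.04572618  0.2848633 ] [-5.1 -1.9 -6.1] 0.26245804095711933
side 289 bar angle minus .198: 0.246 width y 0.044
scene 298 bar angle minus .198: 0.264 width y 0.045
```

The arm follows: 0.25 to 0.26 rad measured, with small forces. Now the second half.

Request:
move_arm(
  plan=[
    [[0,0.03,-0.03,-0.017,0,0,0],[0,0.06,-0.06,-0.034,0.001,0.001,0],[0,0.09,-0.09,-0.051,0.002,0.002,0],[0,0.118,-0.118,-0.068,0.004,0.004,0],[0,0.148,-0.148,-0.085,0.006,0.006,0],[0,0.177,-0.177,-0.102,0.008,0.008,0],[0,0.207,-0.207,-0.119,0.01,0.01,0],[0,0.236,-0.236,-0.135,0.014,0.013,0]],
  ],
)

```text
t: 13.7
tcp_pos: [0.5944, -0.0569, 0.285]
tool_rot: [0.38, 0.842, 0.349, 0.158]
force: [-3.8, -2.4, -5.6]
finger_gap: 1.001
```

```bash
python3 spout.py
```

```text
[-0.622  0.415  1.828  0.987  0.972 -1.964] [ 0.59436551 -0.05691244  0.28501812] [-3.8 -2.4 -5.6] 0.5246717625465935
side 261 bar angle minus .198: 0.5089999999999999 width y 0.059
scene 278 bar angle minus .198: 0.5289999999999999 width y 0.06
```

Both views put the arm at about 0.52, well within the 3 mm (0.033 rad) capture range. Next I lower the finger 24 mm.

Request:
move_arm(
  plan=[
    [[0,0,0,0,-0.02,0.02,0],[0,0,0,0,-0.05,0.05,0],[0,0,0,0,-0.08,0.08,0],[0,0,0,0,-0.11,0.11,0],[0,0,0,0,-0.14,0.14,0],[0,0,0,0,-0.16,0.16,0],[0,0,0,0,-0.17,0.17,0],[0,0,0,0,-0.17,0.17,0]],
  ],
)

```text
t: 14.8
tcp_pos: [0.5943, -0.0565, 0.261]
tool_rot: [0.381, 0.842, 0.349, 0.158]
force: [-0.2, 0.8, 0.2]
finger_gap: 1.002
```

```bash
python3 spout.py; python3 - <<'E'
from h import *; from station import snapshot; import cv2
out=[]
for n,(c0,r0) in(('side',(195,140)),('scene',(175,130))):
    B=snapshot(n); im=cv2.resize(B['img'][r0:r0+100,c0:c0+100,::-1],(400,400),interpolation=cv2.INTER_CUBIC)
    c,sn=np.cos(.722),np.sin(.722)
    for z in (.231-.027,.231,.231+.027):  # expected ring when home
        u,v=proj(B,[.6327-.09*c,-.0216-.09*sn,z]); cv2.circle(im,(int((u-c0+.5)*4),int((v-r0+.5)*4)),2,(0,0,255),-1)
    out.append(im)
cv2.imwrite('pics/p5.png',np.hstack(out))
E
```

```text
[-0.622  0.454  1.852  1.027  0.937 -2.029] [ 0.59430872 -0.05650502  0.26104575] [-0.2  0.8  0.2] 0.5230474253994997
side 260 bar angle minus .198: 0.506 width y 0.056
scene 266 bar angle minus .198: 0.52 width y 0.056
```

View pics/p5.png

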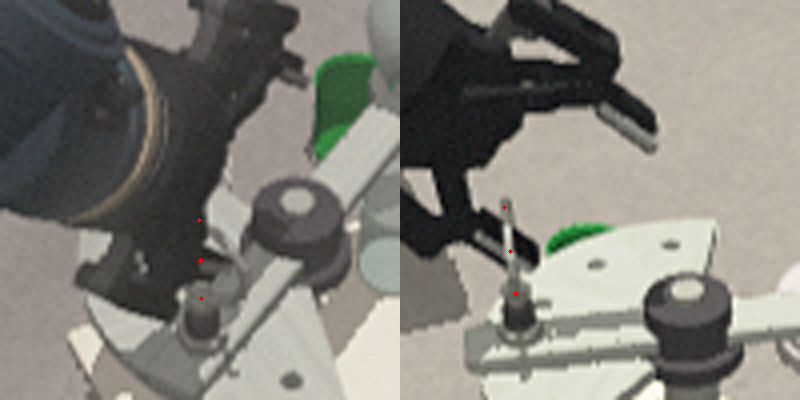

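In the scene crop the ring sits right above its sleeve with no stem showing, and there is no force on the finger. The ring's top is a bit above the predicted dot, though: row 197 against 207. I retract the finger along its own axis and then check the height unobstructed.

Request:
move_arm(
  plan=[
    [[0,0,0,0,0,-0.08,0],[0,0,0,0,0,-0.2,0],[0,0,0,0,0,-0.32,0],[0,0,0,0,0,-0.45,0],[0,0,0,0,0,-0.6,0],[0,0,0,0,0,-0.75,0],[0,0,0,0,0,-0.9,0],[0,0,0,0,0,-1,0]],
  ],
)

```text
t: 16.0
tcp_pos: [0.5407, -0.104, 0.3325]
tool_rot: [0.381, 0.842, 0.348, 0.158]
force: [0.5, 0.4, -0.8]
finger_gap: 1.002
```

```bash
python3 spout.py; python3 - <<'E'
from h import *; from station import snapshot; import cv2
c,sn=np.cos(.722),np.sin(.722); rp=np.array([.6327-.09*c,-.0216-.09*sn])
def top(B,xy):  # highest ring points from depth near the ring's place
    v,u=np.mgrid[:384,:512]; d=B['depth']; K,T=B['mtx'],B['T']
    P=np.stack([(u-K[0,2])/K[0,0]*d,-(v-K[1,2])/K[1,1]*d,-d],-1)[d>0]@T[:3,:3].T+T[:3,3]
    q=P[(np.hypot(*(P[:,:2]-xy).T)<.03)&(P[:,2]>.2)]; return len(q),np.sort(q[:,2])[-6:].round(4)
out=[]
for n,(c0,r0) in(('side',(195,140)),('scene',(175,130))):
    B=snapshot(n); print(n,'start',top(np.load(n+'0.npz'),[.5445,-.0393]),'now',top(B,rp))
    out.append(cv2.resize(B['img'][r0:r0+130,c0:c0+130,::-1],(400,400),interpolation=cv2.INTER_CUBIC))
cv2.imwrite('pics/p6.png',np.hstack(out))
E
```

```text
[-0.777  0.305  1.838  0.895  1.129 -1.957] [ 0.54065244 -0.10399622  0.33249342] [ 0.5  0.4 -0.8] 0.5215544451850136
side 275 bar angle minus .198: 0.5029999999999999 width y 0.058
scene 273 bar angle minus .198: 0.516 width y 0.06
side start (170, array([0.2588, 0.2588, 0.259 , 0.2592, 0.2596, 0.2607])) now (468, array([0.4262, 0.427 , 0.4272, 0.4289, 0.4292, 0.4294]))
scene start (143, array([0.2567, 0.2571, 0.2571, 0.2572, 0.2574, 0.258 ])) now (531, array([0.4285, 0.429 , 0.4291, 0.4291, 0.4299, 0.4308]))
```

View pics/p6.png

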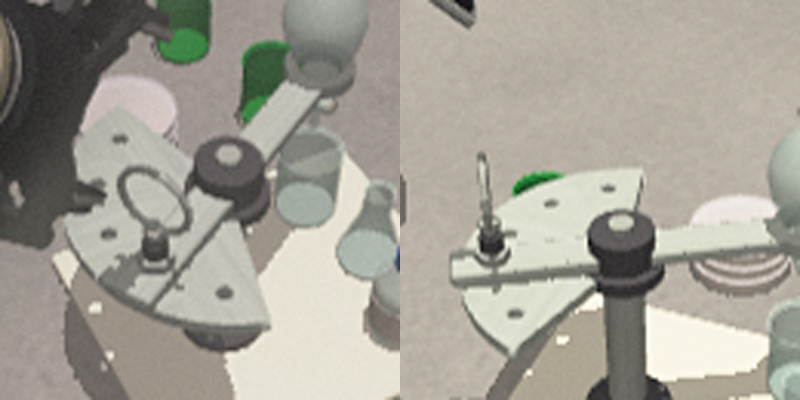

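```bash
python3 - <<'E'
from h import *; from station import snapshot
piv=np.array([.6327,-.0216])
def cl(B):
    v,u=np.mgrid[:384,:512]; d=B['depth']; K,T=B['mtx'],B['T']
    return np.stack([(u-K[0,2])/K[0,0]*d,-(v-K[1,2])/K[1,1]*d,-d],-1)[d>0]@T[:3,:3].T+T[:3,3]
def ang(P):
    q=P[abs(P[:,2]-.174)<.0025][:,:2]-piv; r=np.hypot(*q.T); q=q[(r>.035)&(r<.105)&(q[:,0]>0)]; return np.median(np.arctan2(q[:,1],q[:,0]))-.198
def top(P,th):
    xy=piv-.09*np.array([np.cos(.198+th),np.sin(.198+th)])
    q=P[(np.hypot(*(P[:,:2]-xy).T)<.032)&(P[:,2]>.2)&(P[:,2]<.285)]; return len(q),np.sort(q[:,2])[-6:].round(4)
for n in('side','scene'):
    A,B=cl(np.load(n+'0.npz')),cl(snapshot(n))
    print(n,ang(A).round(3),ang(B).round(3),top(A,0),top(B,.524))
E
```

```text
side -0.036 0.496 (170, array([0.2588, 0.2588, 0.259 , 0.2592, 0.2596, 0.2607])) (207, array([0.2589, 0.259 , 0.259 , 0.2598, 0.26  , 0.2604]))
scene -0.014 0.511 (143, array([0.2567, 0.2571, 0.2571, 0.2572, 0.2574, 0.258 ])) (100, array([0.2572, 0.2576, 0.2577, 0.258 , 0.258 , 0.2582]))
```

The ring top is at the same height as at the start in both views (within 1 mm), so the pin is home. The swing measures 0.525 to 0.532 rad against 0.524. The gripper is clear and the glassware was not touched, so I hand in.

```bash
python3 -c "
from station import manip; print(manip.sign_off())"
```

```text
the job is handed in; nothing more can be done
None
```

The swing arm is now one hole further on (+0.52 rad), with the spout over the clear beaker's side and the pin down in its hole. I handed the job in at about 16 s of the 40 s allowed; no verdict came back.

**How it was done:** The arm could not hold the tool level that close in, so I used the lower finger of the open gripper, pitched 45° down, as the hook. It went through the pull ring without touching it and lifted the pin about 15 mm. I then swung the arm on an arc about the pivot, lowered the pin and backed the finger out. The finger readings stayed under about 9 N, against the 32 N limit.

**Last checks:**
- **Pin:** the depth images put the ring top within 1 mm of its starting height in both views, so the pin is home.
- **Swing:** measured as 0.532 rad (side view) and 0.525 rad (scene view), against 0.524.
- **Contact:** the finger is 100 mm clear of the ring, with no real force on the tool.
- **Glassware:** I never reached near the glassware, rack or dishes. I did not re-measure their positions afterwards.

**What disagreed:**
- While the finger was still in the ring, the ring's top showed about 2.5 camera pixels above where I had predicted it. The depth check after backing out did not confirm any rise.
- I did not measure the distance from spout to beaker directly. It follows from the arm angle and the beaker's position found at the start.

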